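# Start the aquarium air pump

### The arm

A 6-joint arm with a two-finger parallel gripper is mounted at the origin on the work surface. World frame = base frame: x ahead of the robot, y to its left, z up, the work surface at z = 0. Lengths are in m, angles in degrees, forces in N, time in s.
With the tool pointing down it reaches from about 0.375 to 0.75 m from the base axis. Payload 9 kg.
Tool frame: the origin (TCP) lies where the fingers leave the gripper's body, on its centre line; the fingertips stand 73 mm ahead of it and the grasp point (between the pads) lies 54 mm ahead of it (robot.tip_reach is the distance from the TCP to the fingertips, in m); z points along the fingers, y is the direction in which the jaws open and shut (so a half turn about z gives the same grasp; the last joint's range is limited). The gripper opens to 85 mm and grips with 20 to 120 N. Pads are 22 mm wide; open, the fingers measure 114 mm over their backs; the gripper's body (76 mm by 85 mm) begins 54 mm behind the grasp point. The pads swing forward as they close: fully open they stand 13 mm farther back than shut.
Start: joints at [57.886, 5.964, 5.575, 89.605, 0, 77.527], TCP at [0.202, 0.565, 0.304] pointing down, gripper open.
Joint ranges: [-171.21, 171.21], [-48.23, 106.86], [-62.78, 66.21], [-105.2, 120.99], [-86.42, 89.51], [-180, 180]. Speed limits (degrees/s): [127.2, 127.2, 147.25, 180, 180, 180].

### API

Orientations are given as [roll, pitch, yaw] about the fixed x, y, z axes, in that order (R = Rz(yaw) Ry(pitch) Rx(roll)).
In Python, from plant import robot gives the robot as it stands. Calls block until the motion is done:
- robot.move_pose(position, orientation): joint-space move of the TCP to a pose.
- robot.line_to(position, vel=0.15, rotation=None, guard=None): straight line of the TCP; rotation=None keeps the orientation; vel is the mean speed in m/s. With guard (N) it stops when the force on the tool has changed by that much, and returns True; else False.
- robot.goto_joints(angles): joint-space move.
- robot.set_gripper(opening): finger opening in m; the grip force is fixed at half the most; returns when the fingers have stopped.
- robot.pause(seconds).
- robot.ik(position, orientation): joint angles nearest the present ones, or None.
- robot.observe(): the state.
- robot.grab_frame(name): name is "scene" or "top" or "wrist"; returns the picture (384x512x3 uint8, blue, green, red); there is no depth.
- robot.get_calibration(name): a dict with "vertical_fov" (degrees; the focal length in pixels is half the picture's height over the tangent of half this angle, whatever the lens; pixels are square), "cx", "cy" (the principal point, pixels), "k1" (the pictures are not rectified: a ray, as slopes to the right and down, at radius r is drawn at 1 + k1 r^2 times it, then the intrinsics apply), "rvec" (rotation vector, rad) and "tvec" (3), from world to camera coordinates, as OpenCV has them. Camera axes: x right, y down, z forward; pixel columns grow to the right and rows downward; lengths in m; the calibration is good to about 2 mm. A picture is of the moment at which its call begins: read the wrist's pose just before it. get_calibration takes no time and is no camera call; for the wrist camera it gives the pose at the moment of the call.
A pose or a line that the arm cannot do raises robot.IKError and nothing moves.
- robot.job_done(): hands the job in, once; it reports no verdict.
The state is a dict: "time": time; "q": joint angles; "qvel": joint speeds; "joint_torque": joint torques, N m; "tool_pos": TCP position; "tcp_rot": TCP orientation; "ft_force": force on the tool from outside, world axes, zero at the start; "torque": the same for the moment, N m; "gripper_width": finger opening in m.
Only numpy, scipy, OpenCV 4.12 (cv2) and the standard library are available. Lean on these libraries where they do the work, as an engineer would, in place of code of your own. Each camera call takes 0.05 s, during which the arm holds its last target.

### The job

Start the air pump with the fingertips: push its steel toggle lever right over from the front to the back, then press the large round key on its top gently well down, let it spring back up and draw the hand clear. Do not press the square or the bar key, and leave everything else on the shelf standing where it is, with nothing picked up.

Things in the scene. Friction and masses are not known exactly. Their poses are not given: they have to be found in the camera images.
- pump: Black plastic air pump, a box 130 (x) by 250 (y) by 75 mm high, fixed to the shelf. Origin: centre of its underside; x points to its back (away from the robot at yaw 0), y to its left, z up. On its top, at x = 0, three white keys sit in a row at y = -95, -42 and +11 mm (which key is where varies) and a toggle lever stands at y = +95 mm.
- toggle (a joint): Angle of the toggle lever in rad: 0 leaning to the pump's front (-x of the pump), 1.0 at the stop leaning to its back; it starts at 0 to 0.12 and stays where it is left, held by light friction.
- toggle_tip (a point): Centre of the 16 mm ball at the end of the steel toggle lever. The lever, 8 mm thick, is 34 mm long from its pivot (85 mm above the shelf, at x = 0, y = +95 mm of the pump) to this point; the ball swings in the pump's x-z plane from x = -16 mm (front) to +16 mm (back), 115 to 119 mm above the shelf. About 1.5 N at the ball moves it. Its base plate is 36 by 26 mm and rises to 87 mm above the shelf.
- round_key_top (a point): Top centre of the large round key, a disc 34 mm across, in a round bezel 40 mm across; its top stands 16 mm above the pump's top. Pressing needs about 1 N to start and 4 N at the bottom of its 6 mm travel, and it springs back up. It may be in any of the three key places.
- round_key (a joint): Travel of the round key in m: 0 up, 0.006 fully down.
- square_key_top (a point): Top centre of the small square key, 20 by 20 mm; its top stands 16 mm above the pump's top. Not to be pressed. Pressing needs about 1 N to start and 4 N at the bottom of its 6 mm travel, and it springs back up. It may be in any of the three key places.
- square_key (a joint): Travel of the square key in m: 0 up, 0.006 fully down.
- bar_key_top (a point): Top centre of the bar-shaped key, 44 mm (along the pump's x) by 12 mm; its top stands 16 mm above the pump's top. Not to be pressed. Pressing needs about 1 N to start and 4 N at the bottom of its 6 mm travel, and it springs back up. It may be in any of the three key places.
- bar_key (a joint): Travel of the bar key in m: 0 up, 0.006 fully down.
- tub: Green plastic flip-top tub, closed, 106 by 136 by 95 mm high, loose, at the pump's right; origin at the centre of its underside.
- scraper: Stainless steel scraper lying flat on the shelf in front of the pump, 226 mm long along its y, handle 18 mm thick, flat head 65 mm wide at +y; loose. Origin on the shelf under the handle, 100 mm from its -y end.
- stand: White plastic vial stand, 50 by 100 by 45 mm high, loose, at the pump's left; origin at the centre of its underside.
- vial_a: Clear glass test vial with a white cap, 24 mm across, 86 mm long, upright in the stand, its top 96 mm above the shelf; origin at the centre of its foot.
- vial_b: The second vial, like the first.
- conditioner: White plastic bottle, 52 mm across, 120 mm high, loose, behind the pump; origin at the centre of its underside.
- food_jar: Low clear jar, 64 mm across, 70 mm high, loose, behind the pump; origin at the centre of its underside.

How it is judged:
By the outcome, as a careful person would: the job done as asked, in the order asked, and still so for the second after the job is handed in, with the robot touching nothing.
It also fails if it takes over 35 s, if anything falls off the work surface, if the arm or the gripper's body presses on something with over 40 N, if the wrist force passes 120 N, or if a joint passes its speed limit or range.

## Working session

There is one attempt and no reset: what is moved stays moved. The work goes in short steps, each a Python script; the robot and the scene stay as the last script left them, time stands still between calls to the robot, and variables do not carry over. Pictures are saved under pics/ and viewed, and the job is handed in when it is done.

```bash
mkdir -p pics; ls; python3 - <<'E'
from plant import robot
import cv2
for n in ("scene","top","wrist"):
    c=robot.get_calibration(n); print(n,c)
    cv2.imwrite(f"pics/{n}0.png",robot.grab_frame(n))
print(robot.observe())
E
```

```text
pics
scene {'vertical_fov': 47.58526240432315, 'cx': 254.0755749377271, 'cy': 190.8060542518857, 'k1': -0.15836955138759415, 'rvec': array([ 1.94363336,  1.83891065, -0.54552032]), 'tvec': array([-0.08963102, -0.4426522 ,  1.29480777])}
top {'vertical_fov': 56.901189048272514, 'cx': 256.65596983593855, 'cy': 195.1874788863109, 'k1': -0.07745012739594354, 'rvec': array([ 2.13369628, -2.08859477,  0.20551061]), 'tvec': array([0.03229199, 0.60211485, 0.90929348])}
wrist {'vertical_fov': 59.08323445715861, 'cx': 257.51664485266446, 'cy': 193.18552842753834, 'k1': -0.04177209282100444, 'rvec': array([-2.37301542, -1.67299549, -0.23223456]), 'tvec': array([-0.59984311, -0.03536965,  0.37964027])}
{'time': 0.15, 'q': array([ 5.78852851e+01,  5.99089385e+00,  5.53766682e+00,  8.96042555e+01,
       -1.07863343e-03,  7.75277977e+01]), 'qvel': array([ 0.04472771, -0.09603549,  0.13016226,  0.00337542,  0.01397495,
       -0.06864756]), 'joint_torque': array([ 3.83950406e-03, -5.57357025e+01,  5.04006135e+01,  1.25425044e-02,
       -2.62424537e-04,  7.82153595e-07]), 'tool_pos': array([0.20157783, 0.5649361 , 0.30330312]), 'tcp_rot': array([-1.79943641e+02, -1.13610846e-02,  1.60357482e+02]), 'ft_force': array([-0.22470561,  1.04003269,  0.99014922]), 'torque': array([-0.00336374, -0.01387742, -0.05379347]), 'gripper_width': 0.08534176342543862}
```

View pics/scene0.png

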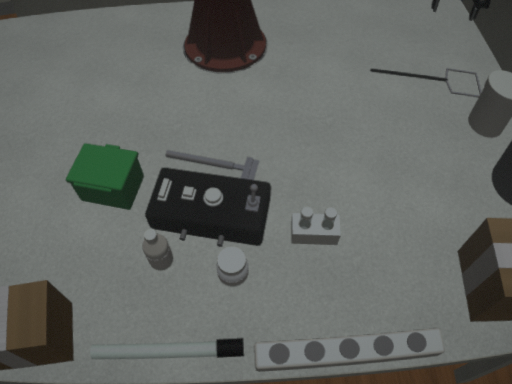

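View pics/top0.png

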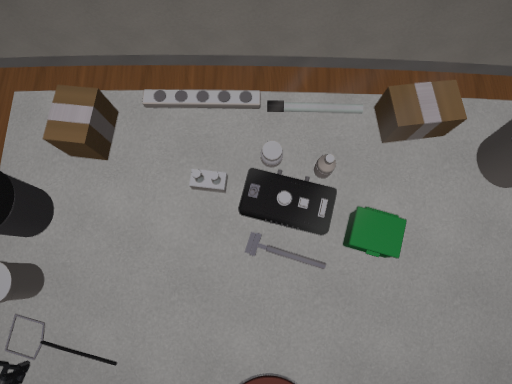

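View pics/wrist0.png

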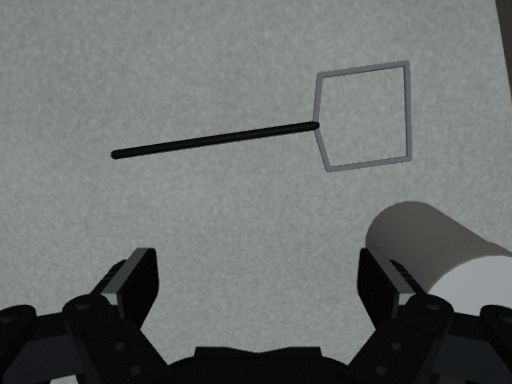

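The pump is at about (288,201) in the top picture. From its left come the toggle (253,191), the round key (284,198), the square key (304,203) and the bar key (323,207). I'll enlarge both views.

```bash
python3 - <<'E'
import cv2
a=cv2.imread("pics/top0.png")[155:245,230:350]; cv2.imwrite("pics/top0c.png",cv2.resize(a,None,fx=6.5,fy=6.5,interpolation=cv2.INTER_CUBIC))
a=cv2.imread("pics/scene0.png")[140:260,135:285]; cv2.imwrite("pics/scene0c.png",cv2.resize(a,None,fx=5,fy=5,interpolation=cv2.INTER_CUBIC))
E
```

```text
(no output)
```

View pics/top0c.png

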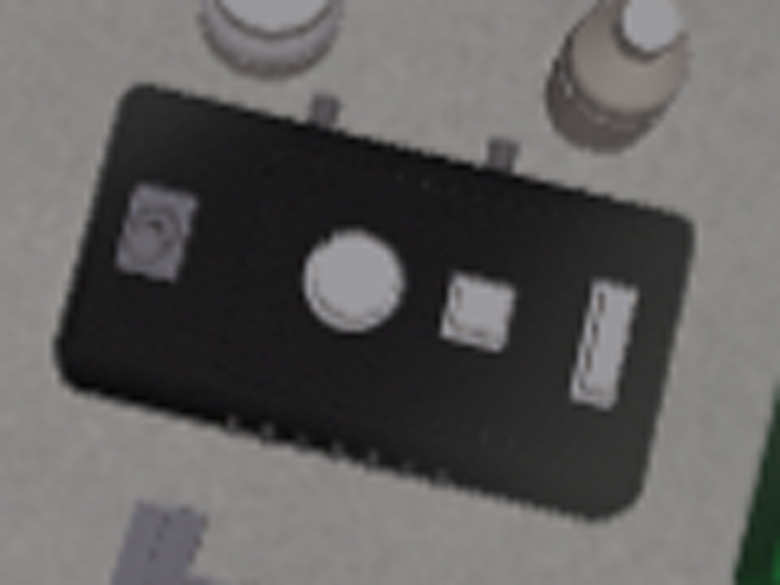

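View pics/scene0c.png

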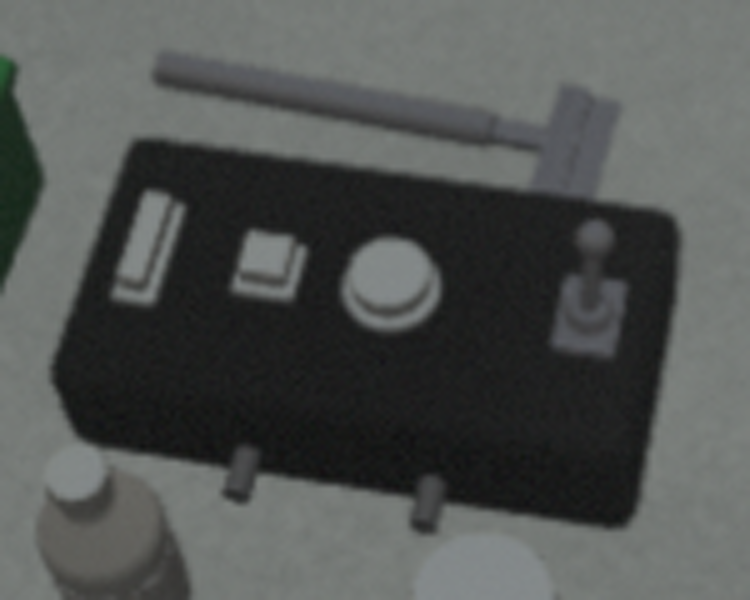

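```bash
cat > h.py <<'E'
import numpy as np, cv2
from scipy.optimize import least_squares
def ray(c,uv):
    f=192/np.tan(np.radians(c['vertical_fov']/2))
    xd=np.array([(uv[0]-c['cx'])/f,(uv[1]-c['cy'])/f]); x=xd.copy()
    for _ in range(30): x=xd/(1+c['k1']*(x@x))
    R=cv2.Rodrigues(np.array(c['rvec']))[0]; t=np.array(c['tvec'])
    return -R.T@t, R.T@np.array([x[0],x[1],1])
def at_z(c,uv,z):
    o,d=ray(c,uv); return o+d*(z-o[2])/d[2]
def proj(c,P):
    f=192/np.tan(np.radians(c['vertical_fov']/2))
    R=cv2.Rodrigues(np.array(c['rvec']))[0]; p=R@np.asarray(P)+np.array(c['tvec'])
    s=p[:2]/p[2]; s=s*(1+c['k1']*(s@s)); return f*s+[c['cx'],c['cy']]
def crop(img,u0,v0,u1,v1,s,name):
    cv2.imwrite(name,cv2.resize(img[v0:v1,u0:u1],None,fx=s,fy=s,interpolation=cv2.INTER_CUBIC))
def un(uv,s,o): return [(uv[0]+.5)/s-.5+o[0],(uv[1]+.5)/s-.5+o[1]]
def fit(loc,W):
    # loc Nx2, W Nx2
    r=least_squares(lambda p:(np.c_[p[0]+loc[:,0]*np.cos(p[2])-loc[:,1]*np.sin(p[2]),p[1]+loc[:,0]*np.sin(p[2])+loc[:,1]*np.cos(p[2])]-W).ravel(),[W[:,0].mean(),W[:,1].mean(),0])
    return r.x,r.fun.reshape(-1,2)
E
python3 - <<'E'
from plant import robot
from h import *
ct=robot.get_calibration("top"); cs=robot.get_calibration("scene")
loc=np.array([[0,.011],[0,-.042],[0,-.095],[0,.095]]); Z=[.091,.091,.091,.087]
for n,c,s,o,pts,ball in (("top",ct,6.5,(230,155),[(355,280),(483,309),(611,343),(158,232)],(155,235)),("scene",cs,5,(135,140),[(393,274),(269,256),(151,237),(589,317)],(595,238))):
    W=np.array([at_z(c,un(p,s,o),z)[:2] for p,z in zip(pts,Z)])
    p,r=fit(loc,W); print(n,W.round(4).tolist(),p[:2].round(4),np.degrees(p[2]),(r*1000).round(1).tolist())
    b=at_z(c,un(ball,s,o),.115)[:2]; print("ball",b, "local",(np.array([[np.cos(p[2]),np.sin(p[2])],[-np.sin(p[2]),np.cos(p[2])]])@(b-p[:2])))
E
```

```text
top [[0.59, -0.0283], [0.5791, -0.0804], [0.5661, -0.1325], [0.6093, 0.0526]] [ 0.5879 -0.0396] -13.029640476942705 [[0.3, -0.6], [-0.7, -0.1], [0.3, 0.3], [0.0, 0.4]]
ball [0.60187572 0.05321189] local [-0.00727314  0.09357259]
scene [[0.5938, -0.0265], [0.582, -0.0781], [0.5697, -0.1283], [0.6165, 0.0531]] [ 0.5924 -0.0374] -14.436612368632673 [[1.4, -0.3], [-0.0, 0.0], [-0.9, -1.2], [-0.4, 1.4]]
ball [0.59651114 0.05679476] local [-0.01953452  0.09228248]
```

```bash
python3 - <<'E'
from plant import robot
from h import *
c=robot.get_calibration("wrist"); R=cv2.Rodrigues(c['rvec'])[0]; print("cam",-R.T@c['tvec'],"fwd",R[2],"up",-R[1], robot.tip_reach)
for yaw in (-13.5,166.5):
  for p in ((.55,.05,.22),(.60,-.03,.17)):
    print(yaw,p,robot.ik(p,[180,0,yaw]))
E
```

```text
cam [0.13559329 0.58936929 0.37356686] fwd [ 0.25861914 -0.09427474 -0.96136799] up [-0.90556821  0.32276654 -0.27525985] 0.0726
-13.5 (0.55, 0.05, 0.22) [  -8.37766295   -2.3431293   -11.6075933    80.73553601    0.
 -174.87766295]
-13.5 (0.6, -0.03, 0.17) [-15.32079318   7.13396089  -7.1145704   75.75146871   0.
 178.17920682]
166.5 (0.55, 0.05, 0.22) [ -8.37766295  -2.3431293  -11.6075933   80.73553601   0.
   5.12233705]
166.5 (0.6, -0.03, 0.17) [-15.32079318   7.13396089  -7.1145704   75.75146871   0.
  -1.82079318]
```

```bash
python3 - <<'E'
from plant import robot
from h import *
robot.move_pose([.62,-.03,.30],[180,0,166.5]); robot.set_gripper(0.0)
robot.pause(.2)
import pickle
c=robot.get_calibration("wrist"); im=robot.grab_frame("wrist"); pickle.dump(c,open("c1.pkl","wb"))
cv2.imwrite("pics/w1.png",im); crop(im,0,0,512,384,1.5,"pics/w1b.png"); o=robot.observe(); print(o['time'],o['tool_pos'],o['tcp_rot'],o['ft_force'],o['gripper_width'])
E
```

```text
3.7417 [ 0.61998995 -0.03003375  0.29998586] [-1.79999503e+02 -1.73514711e-03  1.66496754e+02] [ 0.59971858 -0.06578868 -0.65530847] -0.0002177106743896729
```

View pics/w1b.png

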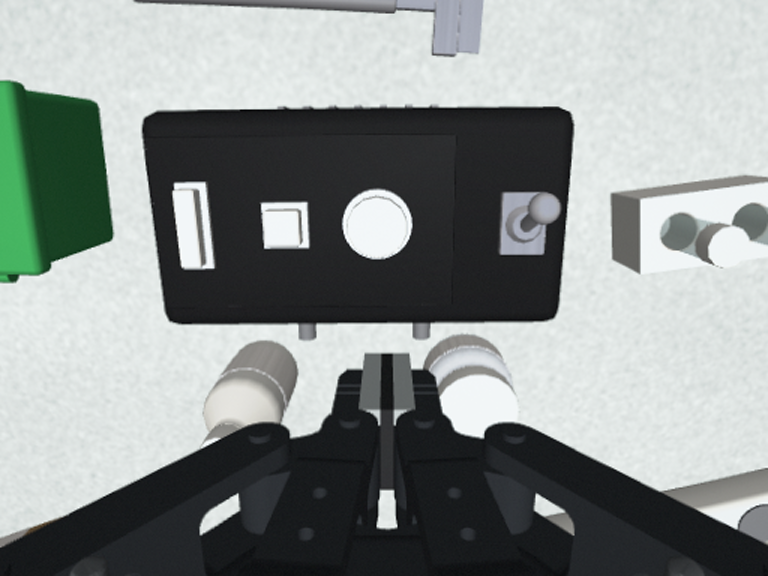

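The wrist view is clear, in 1.5x pixels: round key top (377,227), square (282,228), bar (188,229), toggle plate centre (523,223) and ball (544,208).

```bash
python3 - <<'E'
from h import *
import pickle
c=pickle.load(open("c1.pkl","rb"))
loc=np.array([[0,.011],[0,-.042],[0,-.095],[0,.095]]); Z=[.091,.091,.091,.087]
pts=[(377,227),(282,228),(188,229),(523,223)]
W=np.array([at_z(c,un(p,1.5,(0,0)),z)[:2] for p,z in zip(pts,Z)])
p,r=fit(loc,W); print(W.round(4).tolist(),p[:2].round(4),np.degrees(p[2]),(r*1000).round(1).tolist())
b=at_z(c,un((544,208),1.5,(0,0)),.115)[:2]; print("ball",b, "local",(np.array([[np.cos(p[2]),np.sin(p[2])],[-np.sin(p[2]),np.cos(p[2])]])@(b-p[:2])))
# apparent finger width: tips at z of tips
for q in ((362,354),(411,354)): print(at_z(c,un(q,1.5,(0,0)),.2274))
E
```

```text
[[0.5931, -0.0284], [0.5813, -0.0797], [0.5694, -0.131], [0.6105, 0.0515]] [ 0.5903 -0.0393] -12.693038759978625 [[-0.4, -0.2], [-0.3, -0.6], [0.0, -1.1], [0.7, 1.9]]
ball [0.59969817 0.05669682] local [-0.01193644  0.09574371]
[ 0.60951421 -0.03446008  0.2274    ]
[ 0.61298295 -0.01999517  0.2274    ]
```

```bash
cat >> h.py <<'E'
P0=np.array([.5903,-.0388]); YAW=np.radians(-13.2)
def tcp(lx,ly,tipz):
    c,s=np.cos(YAW),np.sin(YAW)
    return [P0[0]+c*lx-s*ly,P0[1]+s*lx+c*ly,tipz+.0726]
ORI=[180,0,np.degrees(YAW)+180]
E
python3 - <<'E'
from plant import robot
from h import *
import pickle
robot.move_pose(tcp(-.052,.095,.16),ORI)
robot.line_to(tcp(-.052,.095,.103),vel=.12)
o=robot.observe(); print(o['time'],o['tool_pos'],tcp(-.052,.095,.103),o['ft_force'])
g=robot.line_to(tcp(0.002,.095,.103),vel=.04,guard=6)
o=robot.observe(); c,s=np.cos(YAW),np.sin(YAW); d=o['tool_pos'][:2]-P0
print(g,o['time'],"local",c*d[0]+s*d[1],-s*d[0]+c*d[1],o['ft_force'])
cv2.imwrite("pics/w2.png",robot.grab_frame("wrist")); im=robot.grab_frame("scene"); crop(im,135,100,295,220,5,"pics/s2.png")
E
```

```text
4.95 [0.56180259 0.06520095 0.1762349 ] [np.float64(0.5613672297111081), np.float64(0.06556424101870431), 0.17559999999999998] [0.23893475 0.22426694 0.69378803]
True 6.1 local -0.002525402786095414 0.094960456238033 [-1.94422211  1.0880218   4.51679651]
```

View pics/w2.png

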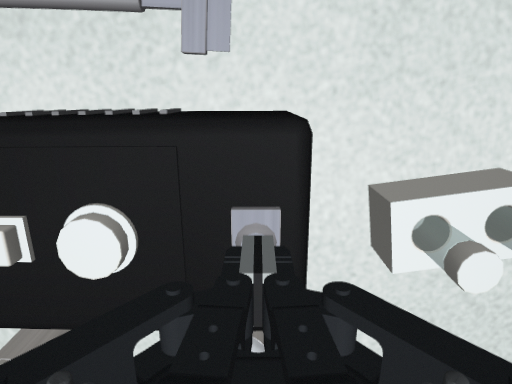

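View pics/s2.png

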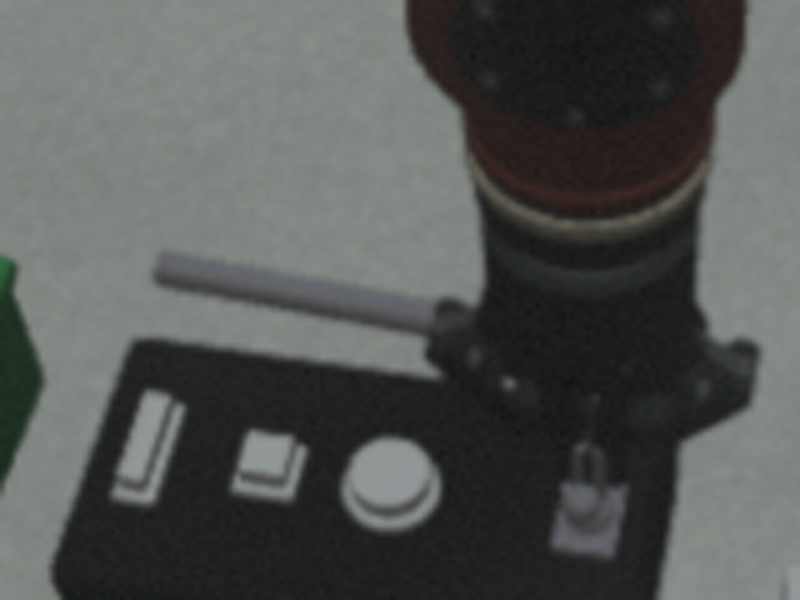

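```bash
python3 - <<'E'
from plant import robot
from h import *
cs=robot.get_calibration("scene")
for a in (.6,.8,.9,1.0):
    th=a-.5; lx=.034*np.sin(th); z=.085+.034*np.cos(th); t=tcp(lx,.095,z-.0726)
    print(a,[(u+.5)*5-.5 for u in (proj(cs,t)-[135,100])])
# a bit further, firmer guard
g=robot.line_to(tcp(0.004,.095,.103),vel=.03,guard=9)
o=robot.observe(); c,s=np.cos(YAW),np.sin(YAW); d=o['tool_pos'][:2]-P0
print(g,o['time'],"local",c*d[0]+s*d[1],o['ft_force'])
robot.line_to(tcp(-.045,.095,.103),vel=.15)
robot.line_to(tcp(-.045,.095,.16),vel=.2)
robot.line_to(tcp(0.0,.011,.125),vel=.2)
cv2.imwrite("pics/w3.png",robot.grab_frame("wrist")); im=robot.grab_frame("scene"); crop(im,135,100,295,220,5,"pics/s3.png")
o=robot.observe(); print(o['time'],o['tool_pos'],tcp(0,.011,.125),o['ft_force'])
E
```

```text
0.6 [np.float64(587.7277551017394), np.float64(472.7030352031339)]
0.8 [np.float64(584.7650868209687), np.float64(488.5277129806493)]
0.9 [np.float64(583.3495584610246), np.float64(496.84283889064)]
1.0 [np.float64(581.9993128278818), np.float64(505.3046119870197)]
True 6.4083 local -0.0019104721373475013 [-5.71323979  0.81751714  7.67611401]
8.0333 [ 0.59280035 -0.02700056  0.19808465] [np.float64(0.5928118595712173), np.float64(-0.028090632068395238), 0.1976] [-0.91788126 -0.88209347  0.17061279]
```

View pics/w3.png

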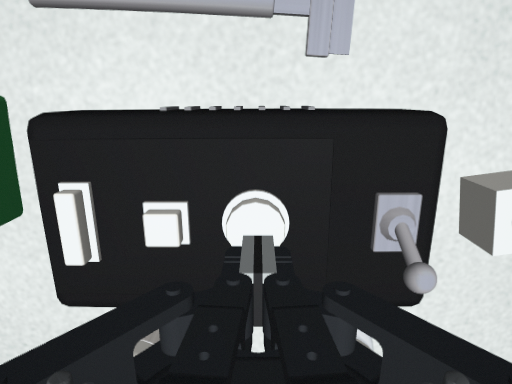

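View pics/s3.png

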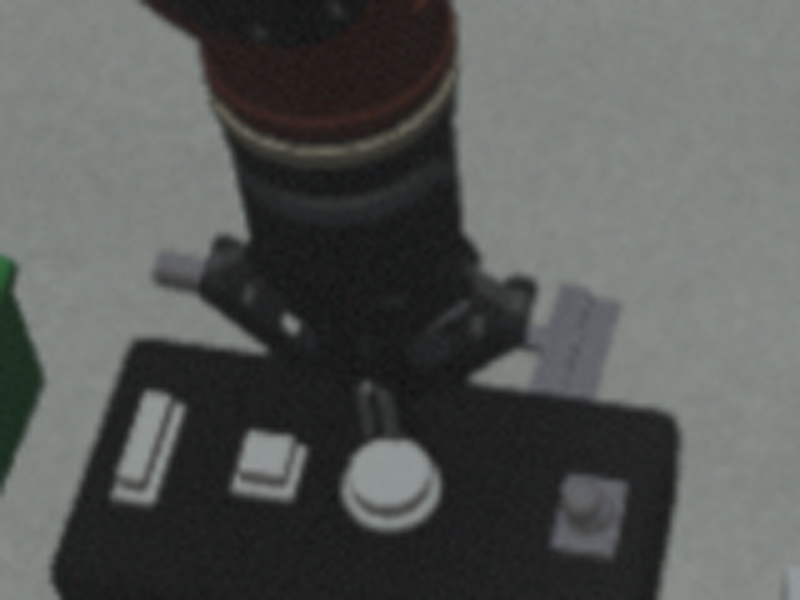

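Both views show the lever at its back stop (scene-crop ball at about row 505, which matches the 1.0 rad prediction). The fingertips are lined up over the round key, so I'll press it.

```bash
python3 - <<'E'
from plant import robot
from h import *
robot.line_to(tcp(0.0,.011,.096),vel=.08); robot.pause(.2)
o=robot.observe(); f0=o['ft_force']; print(o['time'],o['tool_pos'][2]-.0726,f0)
for z in (.0905,.0885,.0868,.0856,.0848,.0842):
    g=robot.line_to(tcp(0.0,.011,z),vel=.02,guard=6)
    robot.pause(.1); o=robot.observe(); print(z,g,round(o['time'],2),round(o['tool_pos'][2]-.0726,4),(o['ft_force']-f0).round(2))
    if g or o['ft_force'][2]-f0[2]>5.5: break
cv2.imwrite("pics/w4.png",robot.grab_frame("wrist")); im=robot.grab_frame("scene"); crop(im,135,100,295,220,5,"pics/s4.png")
E
```

```text
8.7417 0.09653023954127321 [-0.52112673  0.50477658  0.17584892]
0.0905 False 9.27 0.0906 [ 1.37 -0.24  0.85]
0.0885 False 9.62 0.0886 [ 1.32 -0.37  3.03]
0.0868 False 9.97 0.087 [ 0.81 -0.52  4.17]
0.0856 False 10.32 0.0857 [ 1.24 -0.91  2.7 ]
0.0848 False 10.67 0.0851 [ 0.31 -1.09  6.18]
```

View pics/w4.png

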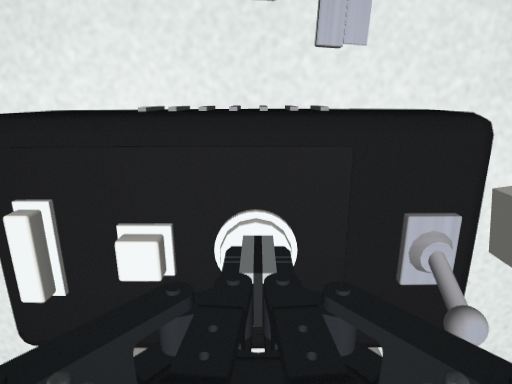

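View pics/s4.png

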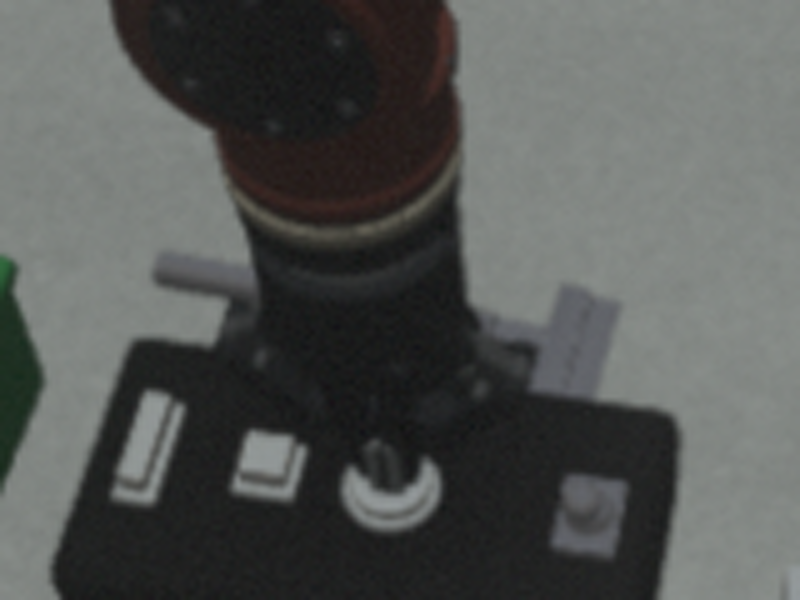

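```bash
python3 - <<'E'
from plant import robot
from h import *
def mean():
    r=[]
    for _ in range(8): robot.pause(.02); r.append(robot.observe()['ft_force'][2])
    return np.mean(r)-.18
print(mean())
robot.line_to(tcp(0.0,.011,.0844),vel=.02,guard=6); print(mean(),robot.observe()['tool_pos'][2]-.0726)
robot.line_to(tcp(0.0,.011,.12),vel=.06)
robot.line_to(tcp(-.03,.011,.23),vel=.2); robot.pause(.3)
o=robot.observe(); print(o['time'],o['ft_force'],mean())
cv2.imwrite("pics/w5.png",robot.grab_frame("wrist")); im=robot.grab_frame("scene"); crop(im,60,100,340,300,2.8,"pics/s5.png")
im=robot.grab_frame("top"); crop(im,170,120,420,280,3,"pics/t5.png")
E
```

```text
5.3955027018844035
7.592922361770528 0.0849841677901095
13.0417 [-0.2211407   0.48993344 -0.18203244] -0.17993317980314882
```

View pics/w5.png

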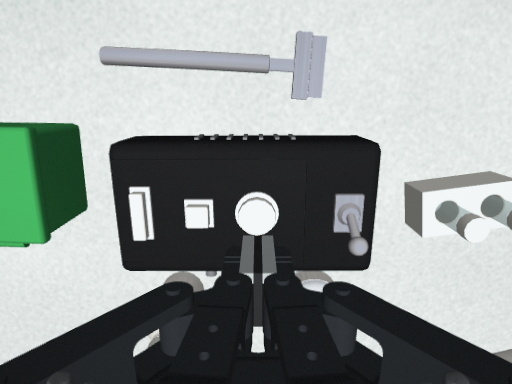

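View pics/s5.png

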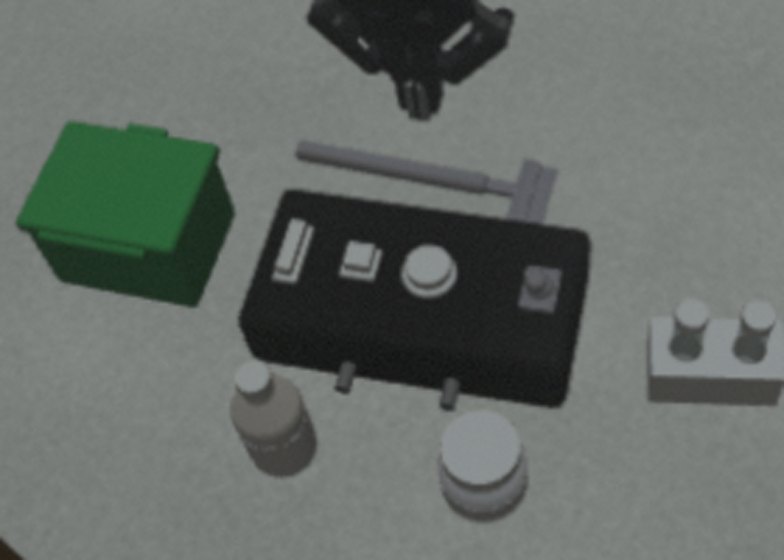

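The key is back up at (257,214) in the wrist view and the lever is still over. The tub, scraper, vials, bottle and jar stand where they were. I'm handing it in.

```bash
python3 - <<'E'
from plant import robot
robot.job_done(); print(robot.observe()['time'])
E
```

```text
the job is handed in; nothing more can be done
the job is handed in; nothing more can be done
```

I started the pump as asked and handed the job in at about 13.3 s; no verdict was reported.

- **Toggle:** I pushed it with the closed fingertips until it met its back stop, at about 8–10 N. The scene picture puts the ball where a lever at 1.0 rad should be, and it stayed there after I let go.
- **Round key:** This was the key at y = +11 mm. I pressed it slowly from about 91 mm to 85 mm above the shelf, where it stopped hard with about 7.6 N on the tool, so it went fully down. It sprang back up when I lifted off.
- **Last checks:** The final pictures show the key up and the lever still over to the back. The square and bar keys were never touched, and the other objects stand where they were as far as the pictures show. The hand is clear with no force on the tool.
- **Disagreements:** The three cameras placed the pump within about 4–5 mm and 2° of each other. I used a pose close to the wrist view, and contact came at the expected heights.

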